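Snap a duct clip shut with pliers

TASK

Snap the open black hose clip on the dust-extraction spigot shut with the pliers: hold the pliers by both handles, slide the jaws over the clip's two tabs until the tabs rest gently against the round pivot plate between the jaws, then squeeze the handles until the clip clicks, without crushing it. Then draw the pliers off and lay them flat on the bench, clear of the spigot, leaving the clip snapped shut; do not touch the spigot or clip with the hand, and do not disturb the other things.

Things in the scene. Friction and masses are not known exactly. Their poses are not given: they have to be found in the camera images.
- pliers_grip (a point): Spring-opened steel pliers, black rubber handles, 155 mm long, 22 mm thick, 160 g, flat on the bench. Point midway between the handles, 75 mm behind the pivot, 11 mm up: they balance here; hold here. x points from handles to jaws, z up (open; in closing the frame turns with its half of the pliers). Handles 10 mm thick, 64 mm apart over their outer faces here when open; 58 mm keeps the jaws open.
- pliers_pivot (a point): The pliers' pivot, 11 mm up; axes as pliers_grip. Round it a disc of 22 mm radius, the pivot plate. The jaws reach 43 mm ahead and press with round tips 38 mm ahead; open, the tips are 32 mm apart on the inside; each 1 mm that the handles close at pliers_grip closes them 0.5 mm.
- pliers_lever (a joint): Hinge of the pliers: 0 = open, grows in rad as they close, up to 0.50. Its spring pushes the handles apart at pliers_grip with about 6.5 N when open and 9 N at 37 mm over the handles: enough to carry the pliers by friction; released, they open. For 1 mm less over the handles the pivot moves 0.2 mm ahead of the fingers: ease the hand back while squeezing, or the plate presses on the tabs.
- clip_tabs (a point): Roughly the free end of the clip's two tabs, midway between them, 70 mm above the bench, 62 mm from the spigot's axis; x points level to that axis, z up. The tabs sit with slack: their ends lie up to 6 mm nearer or farther along x: feel for them. Tabs 22 to 34 mm long, 6 mm thick, 14 mm high, 21 to 23.5 mm over both when open, 6 mm less when snapped. Seated, their ends touch the pivot plate.
- clip_tab (a joint): Travel of the tab on the -y side of clip_tabs towards the other: 0 = open, 0.006 m = snapped. It stands still up to about 9 N, then gives way; past 0.0035 m it snaps home by itself, stops hard and stays. This takes about 14 N on each handle at pliers_grip, with 42 to 48 mm over the handles; it is home at 30 to 36 mm. The force falls by some N in between. The tab breaks above 30 N (about 24 N on each handle).
- clip: Black plastic snap hose clip, a band of 68 mm outer diameter with two tabs, round the grey duct end. It turns stiffly about the spigot (about 2 N at the tabs), so it centres itself between the jaws. In seating it is not to be pushed by more than 10 N. Origin on the spigot's axis at the tabs' mid height; -x points to the tabs.
- port: Dust-extraction spigot with a grey ribbed duct end, 65 mm across, top 112 mm above the bench, on a fixed foot plate 110 x 110 x 10 mm. Origin at the centre of the plate's underside.
- screwdriver_0: Bystander: screwdriver, 198 mm long, lying; origin at the centre of its underside.
- mallet: Bystander: wooden mallet, 232 mm long, 56 mm high; origin at the centre of its underside.
- tape_roll: Bystander: roll of tape, 99 mm across, 36 mm high; origin at the centre of its underside.
- screw_jar: Bystander: screw jar, 70 mm across, 88 mm high; origin at the centre of its underside.
- glue_bottle: Bystander: glue bottle, 205 mm high; origin at the centre of its underside.
- sanding_block: Bystander: sanding block, 118 x 64 x 28 mm; origin at the centre of its underside.
- hex_key: Bystander: hex key, 139 mm long, lying; origin at the centre of its underside.

How it is judged:
On the way, in this order (a step that is already met when the one before it is completed fails the run):
1. the open jaws are over the tabs of the open clip and the pivot plate touches the tabs' ends (over 1 N; hinge below 0.16, pivot within 31 mm of clip_tabs and 7 mm of its height) (horizontal distance between pliers_pivot and clip_tabs below 0.031 m and z of pliers_pivot in the frame of clip_tabs between -0.007 and 0.007 m and x of pliers_pivot in the frame of clip_tabs below -0.012 m and value of joint clip_tab below 0.0025 m and value of joint pliers_lever below 0.16 rad and contact force between pliers and clip above 1 N).
2. the clip is snapped shut, with the closed pliers still over the tabs (pivot within 34 mm of clip_tabs, hinge over 0.28 rad) (value of joint clip_tab above 0.005 m and horizontal distance between pliers_pivot and clip_tabs below 0.034 m and value of joint pliers_lever above 0.28 rad), for 0.1 s.
At the end, for the whole second after the job is handed in: The clip is snapped shut (tab travel over 5 mm of 6), and the open pliers lie still and flat on the bench (pivot lower than 18 mm, tilted less than 0.12 rad), pivot more than 90 mm from the tabs (value of joint clip_tab above 0.005 m and height (world z) of pliers_pivot below 0.018 m and angle between pliers_pivot's own z axis and vertical below 0.12 rad and value of joint pliers_lever below 0.06 rad and horizontal distance between pliers_pivot and clip_tabs above 0.09 m and linear speed of pliers below 0.02 m/s); the robot touches nothing.
It fails at once if the clip's tab is squeezed with more than 30 N (contact force between pliers and clip_tab above 30 N).
It fails at once if the clip is pushed with more than 10 N by the still open pliers (hinge below 0.2 rad) (value of joint pliers_lever below 0.2 rad and contact force between pliers and clip above 10 N).
It fails at once if the robot itself touches the spigot or the clip (contact force between any of the fingers, the arm and port above 1 N).
It fails at once if a bystander is moved by more than 30 mm (distance of any of screwdriver_0, mallet, tape_roll, screw_jar, glue_bottle, sanding_block, hex_key from where it was at the start of the episode above 0.03 m).
It also fails if it takes over 67 s, if anything falls off the work surface, if the arm or the gripper's body presses on something with over 40 N, if the wrist force passes 120 N, or if a joint passes its speed limit or range.

ROBOT

A 7-joint arm with a two-finger parallel gripper is mounted at the origin on a cart in front of the work surface, level with it; the furniture and walls round the work are solid. World frame = base frame: x ahead of the robot, y to its left, z up, the work surface at z = 0. Lengths are in m, angles in rad, forces in N, time in s.
With the tool pointing down it reaches from about 0.4 to 0.85 m from the base axis. Payload 10.4 kg.
Tool frame: the origin (TCP) lies between the finger pads; the fingertips stand 22 mm ahead of it and the grasp point (between the pads) lies 3 mm ahead of it; z points along the fingers, y is the line along which they close (so a half turn about z gives the same grasp; the last joint's range is limited). The gripper opens to 85 mm and grips with 20 to 120 N. Pads are 22 mm wide; open, the fingers measure 114 mm over their backs; the gripper's body (76 mm by 85 mm) begins 54 mm behind the grasp point. The pads swing forward as they close: fully open they stand 13 mm farther back than shut.
Start: joints at [-1.259, 0.332, -0.065, 1.46, 0.022, 1.35, -0.088], TCP at [0.205, 0.59, 0.253] pointing down, gripper open.
Joint ranges: [-2.6, 2.6], [-0.5, 2.12], [-1.47, 1.34], [0.16, 2.42], [-1.27, 4.41], [0.06, 2.06], [-2.6, 2.6]. Speed limits (rad/s): [2.22, 2.22, 2.79, 2.79, 3.14, 3.14, 3.14].

INTERFACE

Orientations are given as a unit quaternion [x, y, z, w].
In Python, from workcell import manip, camera, ticket, boxes_of, outline_of gives the robot as it stands.
- The arm moves only by the tool carry_out, never from a script. Its argument "deltas" is a list of rows, each a list of 5 numbers: the shift along the tool's x, y, z as a fraction of full scale, then the turn about the tool's z as a fraction of full scale, then the opening, from -1 (shut) to 1 (fully open), so that 0 is half open. In form: [[tx, ty, tz, spin, gripper], ...]. A call has 1 to 20 rows; each row is the pose to reach, as a shift and turn from the pose commanded when the call began, along the tool's axes at that moment; what a row does not reach only later rows make up. Full scale, the value 1, is 150 mm for a shift and 30 degrees for a turn. A row lasts 1/8 s, in which the tool goes at most 62.5 mm and 10.7 degrees, less where a joint would pass 70% of its speed; a pose out of reach is approached as far as the arm can. A call with a number of a shift or a turn outside -1 to 1 is refused whole. A call with a gripper value outside its range is refused whole. The fingers move at their own pace and stop on an object; "force" is the grip in N (left out, the last holds). Time passes only in rows, so rows that repeat a pose let the fingers close. It gives the time, the measured TCP pose, the force, the opening and the grip force at its end, in the units of the state.
- manip.get_obs(): the state, without advancing time (a new reading comes with each control period).
- camera(name): name is "scene" or "side" or "wrist"; returns a dict with "img" (400x640x3 uint8, red, green, blue), "depth" (400x640 float32, m along the optical axis (not along the pixel's ray), 0 where there is no reading), "vertical_fov" (degrees; the focal length in pixels is half the picture's height over the tangent of half this angle, whatever the lens; pixels are square), "cx", "cy" (the principal point, pixels), "k1" (the pictures are not rectified: a ray, as slopes to the right and down, at radius r is drawn at 1 + k1 r^2 times it, then the intrinsics apply), "R" (3x3) and "t" (3): a world point X has camera coordinates R X + t. Camera axes: x right, y down, z forward; pixel columns grow to the right and rows downward; lengths in m; the calibration is good to about 2 mm. A picture is of the moment at which its call begins.
- ticket.hand_in(): hands the job in; it is judged then, once.
Trained networks look in a picture, given as the dict that the camera call returned (one of the last four; its "shot" number tells which), for a name from the list of things; names that differ only in an ending like _2 or _b are one class to them, and where a whole thing is asked for, a point or a joint stands for the part that bears it (a point fixed in the world has none). Each returns a list of dicts, best first, with "conf" (0 to 1); they miss things now and then, are a little off and sometimes report something else, mostly with a low value. They report only what shows in the picture. A call takes as long as a camera call.
- boxes_of(query, picture): "position" ([x, y, z] in m, in world coordinates, good to about 4 mm: the middle of the surface that is visible of it).
- outline_of(query, picture): "region" (400x640 bool, what is visible of it).
The state is a dict: "clock": time; "joint_pos": joint angles; "joint_velocities": joint speeds; "tau": joint torques, N m; "position": TCP position; "ee_rot": TCP orientation; "ft_force": force on the tool from outside, world axes, zero at the start; "torque": the same for the moment, N m; "grip_width": opening from 0.0 (shut) to 1.0 (fully open); "grasp_force": force on a finger pad.
Only numpy, scipy, OpenCV 4.12 (cv2) and the standard library are available. Lean on these libraries where they do the work, as an engineer would, in place of code of your own. Each camera call takes 0.05 s, during which the arm holds its last target. There are 200 camera calls.

## Working session

There is one attempt and no reset: what is moved stays moved. The work goes in short steps, Python scripts to look and compute and a tool call to move; the robot and the scene stay as the last step left them, time stands still between calls to the robot, and variables do not carry over. Pictures are saved under pics/ and viewed, at most 10 in all, crops included, and the job is handed in when it is done.

Besides the shell and the picture viewer there is one more tool, called after "Call:" by a JSON object that holds its "api" and its "payload". carry_out: Moves the arm, as the interface text tells. Its arguments: {"type":"object","properties":{"deltas":{"type":"array","items":{"type":"array","items":{"type":"number"}}},"force":{"type":"number"}},"required":["deltas"]}

```bash
mkdir -p pics
cat > h.py <<'E'
import numpy as np, cv2
from workcell import manip, camera, ticket, boxes_of, outline_of
def save(p,n,crop=None):
    im=p["img"][:,:,::-1]
    if crop: im=im[crop[1]:crop[3],crop[0]:crop[2]]
    cv2.imwrite("pics/"+n,im)
def cloud(p):
    H,W=p["depth"].shape; f=H/2/np.tan(np.radians(p["vertical_fov"])/2)
    K=np.array([[f,0,p["cx"]],[0,f,p["cy"]],[0,0,1.]])
    v,u=np.mgrid[:H,:W]
    s=cv2.undistortPoints(np.stack([u,v],-1).reshape(-1,1,2).astype(float),K,np.array([p["k1"],0,0,0,0.])).reshape(H,W,2)
    d=p["depth"][...,None]; C=np.concatenate([s*d,d],-1)
    return (C-np.array(p["t"]))@np.array(p["R"])
E
python3 - <<'E'
from h import *
o=manip.get_obs(); print(o)
for c in ("scene","side"):
    p=camera(c); save(p,c+".png"); X=cloud(p)
    for q in ["pliers_pivot","clip","port","screwdriver_0","mallet","tape_roll","screw_jar","glue_bottle","sanding_block","hex_key","clip_tabs","pliers_grip"]:
        b=boxes_of(q,p); print(c,q,[(np.round(x["position"],3),round(x["conf"],2)) for x in b[:2]])
E
```

```text
{'clock': 0.0, 'joint_pos': array([-1.25859704,  0.3329201 , -0.06474342,  1.46094751,  0.02155088,
        1.34991923, -0.08852007]), 'joint_velocities': array([ 0.00072823,  0.0009439 ,  0.00155102, -0.00070857, -0.00077765,
       -0.00029998, -0.00041259]), 'tau': array([-5.70158663e-04, -6.25443506e+01,  4.86411550e-02, -3.91596544e+01,
        1.60959258e-02,  1.01380987e-02,  9.36654658e-06]), 'position': array([0.20521101, 0.58997335, 0.25248294]), 'ee_rot': array([ 1.66603428e-01,  9.86023699e-01, -7.40935875e-04, -1.21287611e-04]), 'ft_force': array([ 0.20759278,  0.03363848, -0.09849822]), 'torque': array([0.04768808, 0.01721209, 0.00205951]), 'grasp_force': 0.0, 'grip_width': 1.0000427922221509}
scene pliers_pivot [(array([0.509, 0.24 , 0.014]), 0.82)]
scene clip [(array([ 0.638, -0.012,  0.068]), 0.45)]
scene port [(array([0.664, 0.005, 0.027]), 0.67)]
scene screwdriver_0 [(array([ 0.414, -0.039,  0.022]), 0.5), (array([ 0.675, -0.324,  0.006]), 0.32)]
scene mallet [(array([ 0.501, -0.245,  0.042]), 0.77), (array([0.456, 0.403, 0.031]), 0.18)]
scene tape_roll [(array([0.
[... 375 characters left out ...]
e pliers_pivot [(array([0.484, 0.214, 0.016]), 0.75)]
side clip [(array([ 0.631, -0.051,  0.07 ]), 0.63)]
side port [(array([ 0.657, -0.051,  0.036]), 0.66)]
side screwdriver_0 [(array([ 0.418, -0.06 ,  0.015]), 0.86)]
side mallet [(array([ 0.487, -0.284,  0.035]), 0.72)]
side tape_roll [(array([0.697, 0.258, 0.024]), 0.81), (array([0.759, 0.134, 0.061]), 0.32)]
side screw_jar [(array([0.759, 0.134, 0.062]), 0.84)]
side glue_bottle [(array([0.703, 0.358, 0.094]), 0.67)]
side sanding_block [(array([0.458, 0.37 , 0.027]), 0.66)]
side hex_key [(array([ 0.597, -0.338,  0.009]), 0.61)]
side clip_tabs [(array([ 0.633, -0.049,  0.072]), 0.63)]
side pliers_grip [(array([0.485, 0.221, 0.016]), 0.94)]
```

View pics/scene.png

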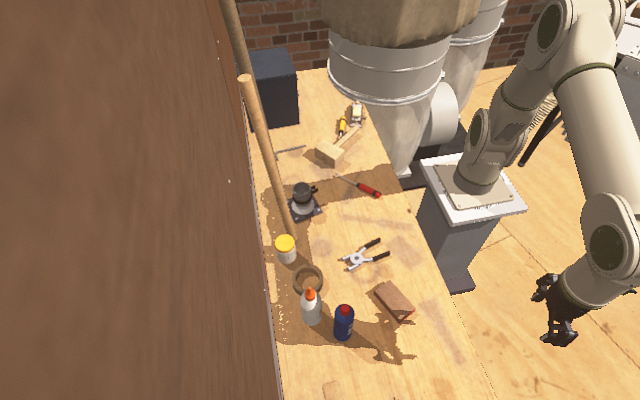

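View pics/side.png

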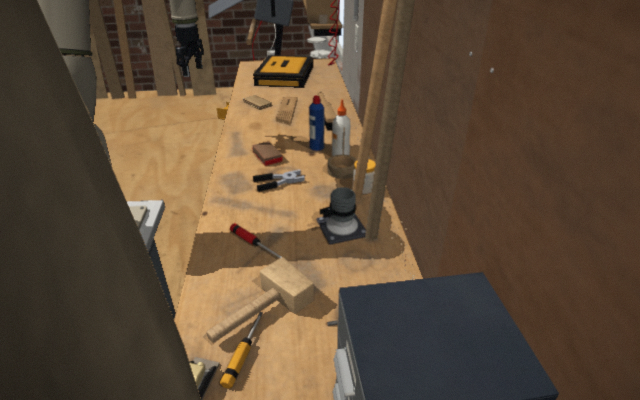

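Run:
```python
from h import *
for c in ("scene","side"):
    p=camera(c); X=cloud(p)
    m=outline_of("pliers_pivot",p)[0]["region"]; P=X[m&(p["depth"]>0)]; P=P[(P[:,2]>0.004)&(P[:,2]<0.04)]
    r=cv2.minAreaRect((P[:,:2]*1000).astype(np.float32)); print(c,"pliers",len(P),r,np.round(cv2.boxPoints(r)),P.mean(0))
    m=outline_of("clip",p); 
    for k in m[:2]:
        P=X[k["region"]&(p["depth"]>0)]; print("clip",k["conf"],len(P),P.min(0),P.max(0))
        Z=P[np.abs(P[:,2]-0.07)<0.01]; print(np.round(Z[np.argsort(Z[:,0])][:8],3),np.round(Z[np.argsort(Z[:,1])][:5],3))
    m=outline_of("port",p)[0]["region"]; P=X[m&(p["depth"]>0)]
    T=P[(P[:,2]>0.105)&(P[:,2]<0.118)]; 
    if len(T)>5: print("top",len(T),cv2.minEnclosingCircle((T[:,:2]*1000).astype(np.float32)))
    T=P[(P[:,2]>0.006)&(P[:,2]<0.014)]
    if len(T)>5: print("plate",len(T),cv2.minAreaRect((T[:,:2]*1000).astype(np.float32)))
```

```text
scene pliers 417 ((496.5732116699219, 227.17782592773438), (148.8319854736328, 65.19856262207031), 15.194954872131348) [[416. 239.]
 [433. 176.]
 [577. 215.]
 [560. 278.]] [0.50247724 0.23035663 0.01674706]
clip 0.61 447 [ 0.41203657  0.17707654 -0.00479253] [0.57259267 0.26633861 0.02739008]
[] []
clip 0.53 26 [ 0.60072588 -0.0978322  -0.0028846 ] [0.67449825 0.01112753 0.0799702 ]
[[ 0.605 -0.033  0.074]
 [ 0.605 -0.032  0.07 ]
 [ 0.608 -0.039  0.074]
 [ 0.609 -0.033  0.064]
 [ 0.609 -0.031  0.078]
 [ 0.609 -0.03   0.073]
 [ 0.609 -0.048  0.07 ]
 [ 0.612 -0.033  0.076]] [[ 0.616 -0.05   0.069]
 [ 0.613 -0.049  0.069]
 [ 0.613 -0.048  0.064]
 [ 0.617 -0.048  0.066]
 [ 0.609 -0.048  0.07 ]]
top 81 ((661.1373901367188, -20.121347427368164), 32.20475387573242)
plate 275 ((660.1659545898438, -20.896591186523438), (108.55402374267578, 111.12496185302734), 12.693995475769043)
side pliers 519 ((495.7183532714844, 221.69107055664062), (153.66159057617188, 67.10406494140625), 15.719021797180176) [[413. 233.]
 [431. 169.]
 [579. 210.]
 [561. 275.]] [0.49307616 0.21691858 0.01450287]
clip 0.52 229 [ 0.60142369 -0.05987454 -0.0022213 ] [0.69516835 0.08485575 0.07834289]
[[ 0.601 -0.039  0.073]
 [ 0.602 -0.038  0.068]
 [ 0.602 -0.037  0.064]
 [ 0.604 -0.042  0.074]
 [ 0.604 -0.042  0.071]
 [ 0.604 -0.041  0.077]
 [ 0.604 -0.04   0.067]
 [ 0.604 -0.039  0.062]] [[ 0.61  -0.06   0.075]
 [ 0.66  -0.06   0.074]
 [ 0.667 -0.059  0.077]
 [ 0.655 -0.059  0.077]
 [ 0.67  -0.058  0.073]]
top 132 ((663.2459106445312, -25.741172790527344), 33.00323486328125)
plate 483 ((660.3967895507812, -26.259674072265625), (107.27125549316406, 108.39873504638672), 13.250585556030273)
```

The scene shows the pliers near pixel (362,258) with their handles towards the robot and the spigot at (303,200). The side view shows the clip tabs at (325,212) pointing towards the robot. I estimate the pliers grip at (0.457, 0.213) with a yaw of about 15.5°, and the spigot axis at about (0.661, -0.023). Next I go above the pliers.

Call:
{"api": "carry_out", "payload": {"deltas": [[-0.4,-0.3,0,0,1],[-0.8,-0.6,0,0,1],[-0.8,-0.6,0,0,1]], "force": 20}}

```text
clock: 2.08
position: [0.2919, 0.4628, 0.2537]
ee_rot: [0.169, 0.986, 0.0, 0.001]
ft_force: [0.1, 0.2, -0.0]
grip_width: 0.999
grasp_force: 0.0
```

Call:
{"api": "carry_out", "payload": {"deltas": [[-0.4,-0.3,0,0,1],[-0.8,-0.6,0,0,1],[-0.8,-0.6,0,0,1]]}}

```text
clock: 2.45
position: [0.3752, 0.338, 0.2537]
ee_rot: [0.169, 0.986, 0.0, 0.0]
ft_force: [-0.4, 0.4, -0.4]
grip_width: 1.0
grasp_force: 0.0
```

Call:
{"api": "carry_out", "payload": {"deltas": [[-0.4,-0.3,0.2,-0.3,1],[-0.8,-0.6,0.4,-0.6,1],[-0.8,-0.6,0.5,-1,1],[-0.8,-0.6,0.5,-1,1]]}}

```text
clock: 2.95
position: [0.457, 0.2136, 0.1764]
ee_rot: [-0.093, 0.996, -0.001, -0.001]
ft_force: [-0.5, 0.7, 0.2]
grip_width: 1.0
grasp_force: 0.0
```

```bash
cat >> h.py <<'E'
from scipy.spatial.transform import Rotation as Ro
def togo(xyz,yaw):
    "shift (fraction) and spin (fraction) to bring TCP to xyz with tool -x at yaw (deg)"
    o=manip.get_obs(); R=Ro.from_quat(o["ee_rot"]).as_matrix()
    y0=np.degrees(np.arctan2(-R[1,0],-R[0,0])); dy=(yaw-y0+180)%360-180
    print("t",round(o["clock"],2),"pos",np.round(o["position"],4),"yaw",round(y0,1),"tilt",np.round(R[:2,2],3),"F",np.round(o["ft_force"],1),"w",round(o["grip_width"],3),"g",round(o["grasp_force"],1))
    print("TOGO",np.round(R.T@(np.array(xyz)-o["position"])/0.15,3),"spin",round(-dy/30,3))
E
python3 - <<'E'
from h import *
p=camera("wrist"); save(p,"w1.png"); X=cloud(p)
b=outline_of("pliers_pivot",p); print([k["conf"] for k in b])
P=X[b[0]["region"]&(p["depth"]>0)]; P=P[(P[:,2]>0.004)&(P[:,2]<0.04)]
r=cv2.minAreaRect((P[:,:2]*1000).astype(np.float32)); print(len(P),r,np.round(cv2.boxPoints(r)),P[:,2].max())
np.save("p.npy",P)
togo([0.457,0.213,0.1],15.5)
E
```

```text
[0.71]
3489 ((493.0403137207031, 225.07139587402344), (152.63491821289062, 68.02021026611328), 14.820014953613281) [[411. 238.]
 [428. 173.]
 [576. 212.]
 [558. 277.]] 0.023384505678175432
t 3.05 pos [0.4565 0.2174 0.1785] yaw 10.7 tilt [-0.  0.] F [-0.2  0.7  0.5] w 0.995 g 0.0
TOGO [ 0.002 -0.029  0.523] spin -0.159
```

View pics/w1.png

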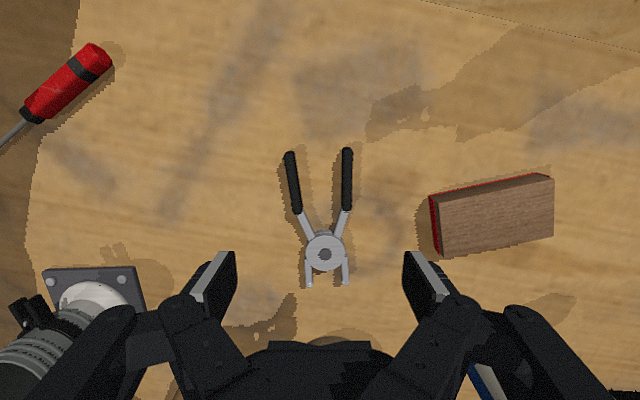

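Call:
{"api": "carry_out", "payload": {"deltas": [[0.02,0,0.3,-0.14,1],[0.02,-0.01,0.6,-0.14,1],[0.02,-0.01,0.85,-0.14,0.75],[0.02,-0.01,0.97,-0.14,0.7],[0.02,-0.01,0.97,-0.14,0.7]]}}

```text
clock: 3.68
position: [0.4531, 0.2162, 0.0325]
ee_rot: [-0.131, 0.991, -0.0, -0.001]
ft_force: [-0.3, -0.2, 0.6]
grip_width: 0.849
grasp_force: 0.0
```

Run:
```python
from h import *
p=camera("wrist"); save(p,"w2.png"); X=cloud(p)
togo([0.454,0.215,0.02],15)
for q in ["pliers_grip","pliers_pivot"]:
  for s in (p,): print([(b["position"],b["conf"]) for b in boxes_of(q,s)])
print("disc px", [np.round(X[v,u],3) for v,u in ((300,320),(320,320),(340,320))])
```

```text
t 3.73 pos [0.4538 0.2163 0.0334] yaw 15.0 tilt [0.    0.001] F [ 0.  -0.1  0.1] w 0.847 g 0.0
TOGO [ 0.001 -0.009  0.09 ] spin 0.002
[([0.4555, 0.2252, 0.0145], 0.75)]
[([0.4598, 0.2226, 0.0178], 0.87)]
disc px [array([ 0.49 ,  0.227, -0.   ]), array([0.504, 0.231, 0.001]), array([0.505, 0.231, 0.017])]
```

View pics/w2.png

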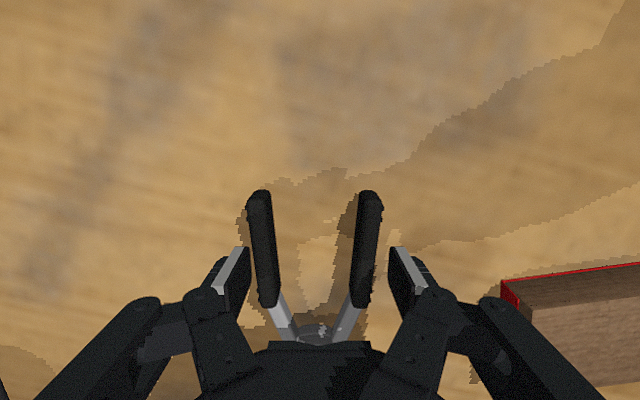

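The pads (pixels 240 and 397, row 255) straddle both handles (262 and 367). I lower further, feeling for the bench.

Call:
{"api": "carry_out", "payload": {"deltas": [[0,0,0.04,0,0.65],[0,0,0.06,0,0.6],[0,0,0.08,0,0.56],[0,0,0.08,0,0.56]]}}

```text
clock: 4.32
position: [0.4538, 0.2148, 0.0205]
ee_rot: [-0.131, 0.991, -0.0, -0.0]
ft_force: [0.4, -0.2, -0.8]
grip_width: 0.782
grasp_force: 0.3
```

Call:
{"api": "carry_out", "payload": {"deltas": [[0,0,0.02,0,0.56],[0,0,0.035,0,0.56],[0,0,0.035,0,0.56]]}}

```text
clock: 4.7
position: [0.454, 0.215, 0.0154]
ee_rot: [-0.131, 0.991, 0.0, -0.0]
ft_force: [0.2, -0.2, -0.3]
grip_width: 0.78
grasp_force: 0.3
```

Call:
{"api": "carry_out", "payload": {"deltas": [[0,0,0,0,0.48],[0,0,0,0,0.4],[0,0,0,0,0.37],[0,0,0,0,0.37]]}}

```text
clock: 5.2
position: [0.4552, 0.2153, 0.0172]
ee_rot: [-0.13, 0.991, 0.001, 0.001]
ft_force: [-4.5, -3.8, 21.5]
grip_width: 0.69
grasp_force: 17.2
```

Call:
{"api": "carry_out", "payload": {"deltas": [[0,0,-0.02,0,0.37],[0,0,-0.02,0,0.37]]}}

```text
clock: 5.45
position: [0.4537, 0.2151, 0.0185]
ee_rot: [-0.131, 0.991, 0.0, -0.0]
ft_force: [-1.5, 0.3, -2.4]
grip_width: 0.685
grasp_force: 6.2
```

Call:
{"api": "carry_out", "payload": {"deltas": [[0,0,-0.1,0,0.37],[0,0,-0.3,0,0.37],[0,0,-0.4,0,0.37],[0,0,-0.4,0,0.37]]}}

```text
clock: 5.95
position: [0.4546, 0.2155, 0.0797]
ee_rot: [-0.131, 0.991, 0.001, 0.001]
ft_force: [0.6, 0.2, -2.1]
grip_width: 0.687
grasp_force: 6.2
```

Run:
```python
from h import *
togo([0.449,-0.075,0.0],14)
for c in ("wrist","side"):
    p=camera(c); X=cloud(p)
    if c=="wrist": save(p,"w3.png")
    P=X[outline_of("pliers_pivot",p)[0]["region"]&(p["depth"]>0)]
    P=P[(P[:,2]>0.05)&(P[:,2]<0.12)]
    d=np.array([np.cos(np.radians(15)),np.sin(np.radians(15))])
    s=(P[:,:2]-[0.454,0.215])@d; w=(P[:,:2]-[0.454,0.215])@[-d[1],d[0]]
    print(c,len(P),"s range",np.percentile(s,[0,2,98,100]).round(3),"w",np.percentile(w,[1,99]).round(3))
    for a in np.arange(-0.05,0.14,0.02):
        k=(s>a)&(s<a+.02)
        if k.sum()>3: print(round(a+.01,3),k.sum(),"z",np.percentile(P[k,2],[5,50,95]).round(3),"w",w[k].min().round(3),w[k].max().round(3))
```

```text
t 5.95 pos [0.4546 0.2155 0.0797] yaw 15.0 tilt [0.002 0.002] F [ 0.6  0.2 -2.1] w 0.687 g 6.2
TOGO [ 0.539 -1.861  0.528] spin 0.034
wrist 7439 s range [-0.036 -0.035  0.04   0.056] w [-0.028  0.03 ]
-0.04 1042 z [0.067 0.081 0.084] w -0.029 0.032
-0.02 2210 z [0.07  0.083 0.085] w -0.029 0.034
-0.0 1864 z [0.069 0.083 0.084] w -0.028 0.034
0.02 1550 z [0.069 0.083 0.084] w -0.029 0.03
0.04 754 z [0.07  0.078 0.079] w -0.025 0.025
0.06 19 z [0.064 0.065 0.067] w -0.001 0.003Traceback (most recent call last):
  File "<stdin>", line 6, in <module>
IndexError: list index out of range
```

View pics/w3.png

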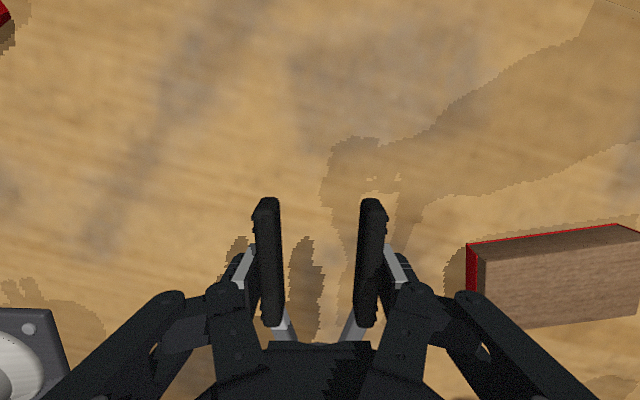

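Both handles are held and level. The handle end lies 36 mm behind the TCP, so the pivot is 75 mm ahead of it, as intended. Next I move to a spot where the wrist camera sees the clip.

Call:
{"api": "carry_out", "payload": {"deltas": [[-0.1,-0.1,-0.2,0,0.37],[-0.25,-0.25,-0.45,0,0.37],[-0.4,-0.42,-0.6,0,0.37],[-0.4,-0.42,-0.6,0,0.37],[-0.4,-0.42,-0.6,0,0.37]]}}

```text
clock: 6.78
position: [0.5273, 0.1699, 0.1672]
ee_rot: [-0.131, 0.991, -0.0, -0.001]
ft_force: [-0.4, -0.1, -2.1]
grip_width: 0.683
grasp_force: 6.2
```

Run:
```python
from h import *
togo([0.449,-0.075,0.0],14)
p=camera("wrist"); save(p,"w4.png"); X=cloud(p); np.savez("w4",X=X,d=p["depth"],img=p["img"])
for q in("clip","port","clip_tabs"):
    for k in outline_of(q,p)[:2]:
        P=X[k["region"]&(p["depth"]>0)]; print(q,k["conf"],len(P),P.min(0).round(3),P.max(0).round(3))
        T=P[np.abs(P[:,2]-0.112)<0.006]
        if len(T)>20: print("top",len(T),cv2.minEnclosingCircle((T[:,:2]*1000).astype(np.float32)))
Z=X[(p["depth"]>0)&(np.abs(X[...,2]-0.072)<0.011)&(np.hypot(X[...,0]-.661,X[...,1]+.0225)<0.075)&(np.hypot(X[...,0]-.661,X[...,1]+.0225)>0.037)]
print(len(Z)); print(Z[np.linspace(0,len(Z)-1,40).astype(int)].round(3).tolist())
```

```text
t 6.78 pos [0.5273 0.1699 0.1672] yaw 15.0 tilt [-0.002 -0.001] F [-0.4 -0.1 -2.1] w 0.683 g 6.2
TOGO [ 0.925 -1.442  1.117] spin 0.034
clip 0.74 2631 [ 0.599 -0.13  -0.002] [0.769 0.013 0.09 ]
port 0.6 16733 [ 0.594 -0.138 -0.002] [0.725 0.04  0.113]
top 1778 ((657.56982421875, -20.58485221862793), 32.101016998291016)
clip_tabs 0.6 2429 [ 0.599 -0.129 -0.002] [0.7   0.013 0.08 ]
1324
[[0.601, -0.04, 0.064], [0.602, -0.035, 0.062], [0.599, -0.038, 0.075], [0.6, -0.037, 0.075], [0.601, -0.037, 0.075], [0.609, -0.049, 0.066], [0.607, -0.05, 0.073], [0.607, -0.053, 0.076], [0.604, -0.031, 0.07], [0.604, -0.034, 0.075], [0.612, -0.048, 0.068], [0.61, -0.049, 0.075], [0.61, -0.031, 0.064], [0.607, -0.031, 0.072], [0.607, -0.035, 0.076], [0.615, -0.048, 0.07], [0.613, -0.049, 0.076], [0.613, -0.029, 0.066], [0.61, -0.03, 0.074], [0.61, -0.034, 0.077], [0.616, -0.044, 0.073], [0.616, -0.048, 0.076], [0.616, -0.028, 0.066], [0.614, -0.029, 0.073], [0.614, -0.033, 0.076], [0.622, -0.045, 0.07], [0.62, -0.047, 0.076], [0.619, -0.026, 0.067], [0.618, -0.028, 0.073], [0.618, -0.031, 0.076], [0.621, -0.038, 0.074], [0.62, -0.039, 0.079], [0.624, -0.046, 0.077], [0.623, -0.024, 0.069], [0.622, -0.024, 0.071], [0.623, -0.025, 0.072], [0.623, -0.024, 0.073], [0.625, -0.04, 0.08], [0.627, -0.008, 0.071], [0.73, -0.05, 0.083]]
```

View pics/w4.png

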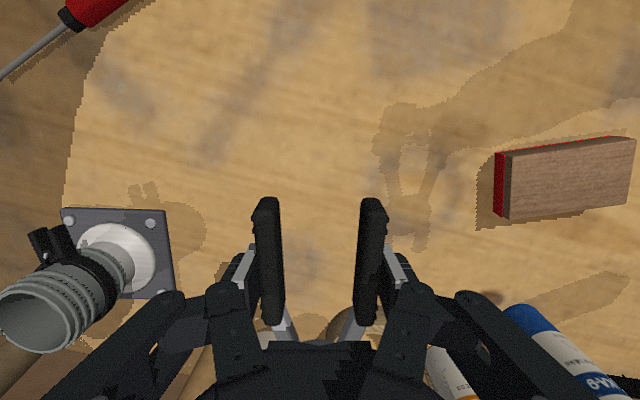

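The wrist view shows the two tabs at pixels (40,240) and (60,235) on the spigot, pointing back towards the robot. I fit their direction from the points.

Run:
```python
import numpy as np
z=np.load("w4.npz"); X=z["X"]; ok=z["d"]>0
A=np.array([.6576,-.0206])
r=np.hypot(X[...,0]-A[0],X[...,1]-A[1])
P=X[ok&(np.abs(X[...,2]-0.070)<0.009)&(r>0.04)&(r<0.075)&(X[...,0]<.63)]
for th in (8,11,14,17,20,23,26):
    d=np.array([np.cos(np.radians(th)),np.sin(np.radians(th))]); n=np.array([-d[1],d[0]])
    s=(P[:,:2]-A)@d; w=(P[:,:2]-A)@n
    print(th,[ (np.percentile(w[(s>a)&(s<a+.005)],[3,97])*1000).round(1).tolist() for a in np.arange(-.065,-.036,.005)], "ends", *[(np.percentile(s[k],1)*1000).round(1) if k.any() else None for k in (w>0,w<0)])
```

```text
8 [[-8.9, -6.1], [-24.3, -4.4], [-27.0, -2.9], [-25.5, -1.2], [-24.0, -0.5], [-23.0, -11.3]] ends -41.2 -60.0
11 [[-6.2, -2.7], [-23.9, -1.5], [-23.0, -0.2], [-23.0, 1.3], [-20.9, 1.6], [-21.7, -9.5]] ends -51.1 -60.3
14 [[-4.7, 0.7], [-21.3, 1.4], [-20.1, 2.5], [-19.7, 3.8], [-18.5, 3.8], [-19.2, 0.1]] ends -60.1 -60.5
17 [[-1.5, 3.5], [-18.3, 4.2], [-17.4, 5.3], [-17.1, 6.2], [-16.2, 6.0], [-16.5, 6.0]] ends -60.5 -60.2
20 [[1.6, 6.5], [-15.3, 7.1], [-14.8, 8.1], [-14.4, 8.7], [-13.8, 8.3], [-14.3, 8.6]] ends -60.4 -59.4
23 [[-9.3, 8.4], [-12.1, 10.1], [-12.3, 10.7], [-11.9, 11.1], [-11.3, 10.5], [-12.2, 11.0]] ends -60.1 -59.9
26 [[-9.3, -4.1], [-8.7, 13.0], [-9.9, 13.5], [-9.3, 13.3], [-9.1, 13.1], [-8.9, 12.9]] ends -59.7 -60.4
```

Call:
{"api": "carry_out", "payload": {"deltas": [[0.1,-0.2,0,0,0.37],[0.25,-0.5,0,0,0.37],[0.46,-0.84,0,0,0.37],[0.46,-0.84,0,0,0.37]]}}

```text
clock: 7.48
position: [0.4929, 0.0258, 0.1684]
ee_rot: [-0.128, 0.992, -0.0, -0.0]
ft_force: [0.8, 0.6, -1.4]
grip_width: 0.686
grasp_force: 6.2
```

Call:
{"api": "carry_out", "payload": {"deltas": [[0.15,-0.3,0,-0.1,0.37],[0.3,-0.6,0,-0.2,0.37],[0.46,-0.84,0,-0.3,0.37],[0.46,-0.84,0.25,-0.3,0.37],[0.46,-0.84,0.5,-0.3,0.37],[0.46,-0.84,0.5,-0.3,0.37],[0.46,-0.84,0.5,-0.3,0.37]]}}

```text
clock: 8.35
position: [0.461, -0.1091, 0.0946]
ee_rot: [-0.208, 0.978, -0.0, 0.0]
ft_force: [0.8, -0.6, -2.0]
grip_width: 0.685
grasp_force: 6.2
```

Run:
```python
from h import *
togo([0.4594,-0.1089,0.078],24)
for c in ("side","scene"):
    p=camera(c); save(p,c+"5.png",(240,150,400,260) if c=="side" else (240,140,400,260)); X=cloud(p); np.savez(c+"5",X=X,d=p["depth"])
im=[cv2.resize(cv2.imread(f"pics/{c}5.png"),None,fx=3.5,fy=2.4) for c in("side",)]+[cv2.resize(cv2.imread("pics/scene5.png"),None,fx=3.5,fy=2.4)]
cv2.imwrite("pics/c5.png",np.vstack(im)); print(np.vstack(im).shape)
```

```text
t 8.35 pos [ 0.461  -0.1091  0.0946] yaw 24.1 tilt [ 0.001 -0.   ] F [ 0.8 -0.6 -2. ] w 0.685 g 6.2
TOGO [0.009 0.006 0.111] spin 0.002
(552, 560, 3)
```

View pics/c5.png

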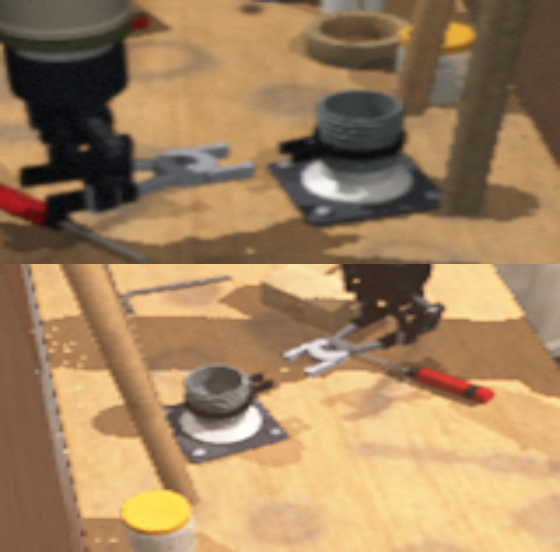

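Both views show the open jaws in front of the tabs. In the side crop the jaws are at (245,165) and the tabs at (290,145). I check the alignment in the tab frame.

Run:
```python
import numpy as np
d=np.array([np.cos(np.radians(24)),np.sin(np.radians(24))]); n=np.array([-d[1],d[0]]); A=np.array([.6576,-.0206])
for c in("side5","scene5"):
    z=np.load(c+".npz"); X=z["X"]; ok=(z["d"]>0)
    s=(X[...,:2]-A)@d*1000; w=(X[...,:2]-A)@n*1000; Z=X[...,2]*1000
    m=ok&(np.abs(w)<45)&(s>-180)&(s<-36)&(Z>50)&(Z<115)
    for a in range(-180,-36,6):
        k=m&(s>a)&(s<=a+6)
        if k.any(): print(c,a,k.sum(),"w",np.sort(w[k])[[0,-1]].round(0),"z",np.percentile(Z[k],[5,50,95]).round(0))
```

```text
side5 -180 12 w [-28. -21.] z [79. 87. 90.]
side5 -174 16 w [-25.  12.] z [77. 85. 89.]
side5 -168 26 w [-25.  15.] z [78. 83. 89.]
side5 -162 42 w [-21.  17.] z [76. 85. 90.]
side5 -156 33 w [-22.  16.] z [75. 88. 90.]
side5 -150 38 w [-24.  17.] z [73. 88. 89.]
side5 -144 41 w [-25.  22.] z [74. 87. 91.]
side5 -138 36 w [-26.  16.] z [71. 86. 91.]
side5 -132 37 w [-28.  16.] z [73. 84. 88.]
side5 -126 36 w [-27.  18.] z [72. 85. 87.]
side5 -120 25 w [-28.  19.] z [71. 83. 87.]
side5 -114 23 w [-29.  18.] z [72. 81. 85.]
side5 -108 30 w [-29.  20.] z [70. 78. 83.]
side5 -102 25 w [-29.  18.] z [67. 79. 83.]
side5 -96 2 w [-20.  18.] z [80. 80. 81.]
side5 -60 30 w [-14.   8.] z [65. 72. 77.]
side5 -54 20 w [-17.   5.] z [65. 72. 77.]
side5 -48 20 w [-17.  10.] z [66. 73. 77.]
side5 -42 27 w [-16.   8.] z [68. 75. 78.]
scene5 -180 12 w [-25.  25.] z [80. 85. 90.]
scene5 -174 9 w [-24.  22.] z [82. 87. 88.]
scene5 -168 12 w [-18.  20.] z [80. 85. 89.]
scene5 -162 10 w [-19.  18.] z [78. 85. 89.]
scene5 -156 11 w [-12.  17.] z [77. 87. 91.]
scene5 -150 20 w [-18.  18.] z [77. 88. 92.]
scene5 -144 18 w [-20.  20.] z [75. 87. 91.]
scene5 -138 16 w [-22.  22.] z [82. 88. 91.]
scene5 -132 24 w [-23.  22.] z [80. 86. 89.]
scene5 -126 18 w [-24.  22.] z [74. 84. 87.]
scene5 -120 24 w [-19.  24.] z [71. 80. 88.]
scene5 -114 13 w [-23.  24.] z [74. 81. 84.]
scene5 -108 12 w [-22.  24.] z [71. 78. 82.]
scene5 -102 11 w [-23.  23.] z [68. 81. 85.]
scene5 -96 4 w [-18.  25.] z [74. 81. 85.]
scene5 -60 8 w [-10.  12.] z [67. 74. 77.]
scene5 -54 11 w [-12.  13.] z [63. 75. 79.]
scene5 -48 11 w [-16.  12.] z [68. 74. 77.]
scene5 -42 6 w [-2.  9.] z [67. 76. 78.]
```

Run:
```python
import numpy as np
P=np.load("p.npy"); t=np.radians(15); d=np.array([np.cos(t),np.sin(t)])
s=(P[:,:2]-[.526,.236])@d*1000
for a in range(-110,45,12):
    k=(s>a)&(s<=a+12); print(a+6,k.sum(),np.percentile(P[k,2]*1000,[50,95]).round(1))
```

```text
-104 282 [20.8 22.3]
-92 268 [21.  22.4]
-80 256 [20.9 22.2]
-68 249 [21.  22.3]
-56 243 [21.  22.1]
-44 192 [16.3 20.7]
-32 215 [16.2 17.5]
-20 389 [16.8 20. ]
-8 392 [19.6 21.9]
4 399 [19.7 22.3]
16 339 [19.2 20.5]
28 142 [18.3 19.4]
40 86 [18.2 19.3]
```

```bash
cat > lvl.py <<'E'
from h import *
togo([0.4594,-0.1089,0.078],24)
p=camera("wrist"); X=cloud(p)
P=X[outline_of("pliers_pivot",p)[0]["region"]&(p["depth"]>0)]
o=manip.get_obs(); R=Ro.from_quat(o["ee_rot"]).as_matrix(); s=(P-o["position"])@-R[:,0]*1000; z=(P[:,2]-o["position"][2])*1000
P=P[(z>-20)&(z<20)]; s,z=s[(z>-20)&(z<20)],z[(z>-20)&(z<20)]
for a in range(-42,60,6):
    k=(s>a)&(s<=a+6)
    if k.sum()>5: print(a+3,k.sum(),np.percentile(z[k],[50,90]).round(1))
E
python3 lvl.py
```

```text
t 8.45 pos [ 0.4614 -0.1092  0.095 ] yaw 24.1 tilt [0.002 0.   ] F [ 0.3  0.2 -1.6] w 0.685 g 6.2
TOGO [0.012 0.008 0.114] spin 0.002
-39 64 [-9.7 -6.6]
-33 1107 [2.4 6.3]
-27 681 [5.5 6.5]
-21 647 [4.8 5.9]
-15 596 [4.2 5.2]
-9 564 [3.6 4.6]
-3 536 [3. 4.]
3 496 [2.5 3.4]
9 475 [1.8 2.7]
15 471 [1.1 2.1]
21 462 [0.5 1.5]
27 314 [-0.6  0.9]
33 321 [-5.7 -4.6]
39 348 [-6.1 -5.3]
45 260 [-6.9 -5.9]
51 120 [-15.2 -11.2]
57 234 [-16.6 -14.3]
```

The pliers have pitched about 0.1 rad nose-down in the grip, which I can live with. I set the height so the pivot sits at 72 mm, then advance slowly and check forces.

Call:
{"api": "carry_out", "payload": {"deltas": [[0,0,0.03,0,0.37],[-0.05,0.005,0.053,0,0.37],[-0.12,0.005,0.053,0,0.37],[-0.19,0.005,0.053,0,0.37],[-0.25,0.005,0.053,0,0.37],[-0.3,0.005,0.053,0,0.37],[-0.3,0.005,0.053,0,0.37]]}}

```text
clock: 9.43
position: [0.5015, -0.0902, 0.0855]
ee_rot: [-0.208, 0.978, -0.0, 0.0]
ft_force: [0.3, -0.1, -1.5]
grip_width: 0.687
grasp_force: 6.2
```

```bash
python3 lvl.py
python3 - <<'E'
from h import *
d=np.array([np.cos(np.radians(24)),np.sin(np.radians(24))]); n=np.array([-d[1],d[0]]); A=np.array([.6576,-.0206])
for c in("side","scene"):
    p=camera(c); X=cloud(p); ok=p["depth"]>0
    s=(X[...,:2]-A)@d*1000; w=(X[...,:2]-A)@n*1000; Z=X[...,2]*1000
    m=ok&(np.abs(w)<45)&(s>-130)&(s<-36)&(Z>50)&(Z<115)
    for a in range(-132,-36,6):
        k=m&(s>a)&(s<=a+6)
        if k.any(): print(c,a,k.sum(),"w",np.sort(w[k])[[0,-1]].round(0),"z",np.percentile(Z[k],[5,50,95]).round(0))
    if c=="side": save(p,"s6.png",(270,170,370,245)); a=cv2.resize(cv2.imread("pics/s6.png"),None,fx=6,fy=4)
    else: save(p,"q6.png",(270,170,370,245)); cv2.imwrite("pics/c6.png",np.vstack([a,cv2.resize(cv2.imread("pics/q6.png"),None,fx=6,fy=4)]))
E
```

```text
t 9.43 pos [ 0.5015 -0.0902  0.0855] yaw 24.0 tilt [ 0. -0.] F [ 0.3 -0.1 -1.5] w 0.687 g 6.2
TOGO [0.307 0.001 0.05 ] spin 0.002
-33 1109 [1.5 6. ]
-27 691 [5.2 6.2]
-21 660 [4.6 5.6]
-15 597 [4. 5.]
-9 549 [3.5 4.4]
-3 536 [2.8 3.7]
3 516 [2.2 3.1]
9 466 [1.5 2.5]
15 463 [0.8 1.9]
21 454 [0.2 1.2]
27 337 [-0.8  0.5]
33 306 [-6.1 -5.1]
39 363 [-6.5 -5.6]
45 286 [-7.3 -6.3]
51 84 [-14.6 -10.7]
57 265 [-17.  -14.8]
side -132 7 w [-25. -16.] z [71. 78. 79.]
side -126 17 w [-25.  12.] z [67. 76. 79.]
side -120 40 w [-22.  16.] z [67. 75. 82.]
side -114 28 w [-19.  14.] z [65. 78. 81.]
side -108 40 w [-25.  17.] z [63. 77. 81.]
side -102 38 w [-23.  19.] z [64. 78. 81.]
side -96 34 w [-26.  17.] z [63. 77. 80.]
side -90 34 w [-27.  20.] z [63. 76. 79.]
side -84 34 w [-27.  19.] z [65. 76. 78.]
side -78 28 w [-29.  23.] z [61. 74. 77.]
side -72 20 w [-27.  19.] z [63. 71. 75.]
side -66 24 w [-26.  20.] z [61. 69. 74.]
side -60 53 w [-27.  22.] z [61. 72. 77.]
side -54 20 w [-26.   6.] z [68. 73. 77.]
side -48 22 w [-18.   7.] z [66. 72. 77.]
side -42 22 w [-16.   7.] z [67. 75. 77.]
scene
[... 347 characters left out ...]
ne -84 22 w [-21.  25.] z [68. 76. 78.]
scene -78 23 w [-21.  26.] z [62. 72. 77.]
scene -72 14 w [-23.  23.] z [61. 71. 77.]
scene -66 10 w [-25.  23.] z [65. 71. 76.]
scene -60 16 w [-23.  24.] z [61. 73. 75.]
scene -54 18 w [-20.  23.] z [63. 72. 77.]
scene -48 10 w [-12.  13.] z [65. 75. 79.]
scene -42 9 w [-2. 10.] z [64. 72. 79.]Traceback (most recent call last):
  File "<stdin>", line 11, in <module>
    return _nx.concatenate(arrs, 0, dtype=dtype, casting=casting)
           ~~~~~~~~~~~~~~~^^^^^^^^^^^^^^^^^^^^^^^^^^^^^^^^^^^^^^^
ValueError: all the input arrays must have same number of dimensions, but the array at index 0 has 2 dimension(s) and the array at index 1 has 3 dimension(s)
```

The jaws now straddle the tabs with no contact (about 14 mm to go by estimate). I creep forward.

Call:
{"api": "carry_out", "payload": {"deltas": [[-0.02,0,0,0,0.37],[-0.04,0,0,0,0.37],[-0.053,0,0,0,0.37],[-0.06,0,0,0,0.37],[-0.06,0,0,0,0.37]]}}

```text
clock: 10.25
position: [0.5093, -0.0868, 0.0856]
ee_rot: [-0.208, 0.978, 0.0, -0.0]
ft_force: [-0.1, 0.3, -1.2]
grip_width: 0.687
grasp_force: 6.2
```

Call:
{"api": "carry_out", "payload": {"deltas": [[-0.007,0,0,0,0.37],[-0.013,0,0,0,0.37],[-0.013,0,0,0,0.37]]}}

```text
clock: 10.62
position: [0.5111, -0.0859, 0.0856]
ee_rot: [-0.208, 0.978, 0.0, 0.0]
ft_force: [-0.7, 0.6, -2.9]
grip_width: 0.68
grasp_force: 6.2
```

Call:
{"api": "carry_out", "payload": {"deltas": [[-0.007,0,0,0,0.37],[-0.01,0,0,0,0.37],[-0.01,0,0,0,0.37]]}}

```text
clock: 11.0
position: [0.5125, -0.0854, 0.0856]
ee_rot: [-0.208, 0.978, 0.0, 0.0]
ft_force: [0.2, 0.0, -1.6]
grip_width: 0.684
grasp_force: 6.2
```

Call:
{"api": "carry_out", "payload": {"deltas": [[-0.007,0,0,0,0.37],[-0.01,0,0,0,0.37],[-0.01,0,0,0,0.37]]}}

```text
clock: 11.38
position: [0.5137, -0.0848, 0.0855]
ee_rot: [-0.208, 0.978, 0.0, -0.0]
ft_force: [-1.0, 0.1, -2.4]
grip_width: 0.686
grasp_force: 6.4
```

Call:
{"api": "carry_out", "payload": {"deltas": [[-0.007,0,0,0,0.37],[-0.007,0,0,0,0.37],[-0.007,0,0,0,0.37]]}}

```text
clock: 11.75
position: [0.5141, -0.0846, 0.0853]
ee_rot: [-0.208, 0.978, 0.0, -0.001]
ft_force: [-4.2, -2.1, -0.9]
grip_width: 0.683
grasp_force: 7.2
```

Contact is about 4.7 N along the approach direction, so the clip is seated. I now squeeze in stages, easing back and slightly up as I go.

Call:
{"api": "carry_out", "payload": {"deltas": [[0.005,0,0,0,0.32],[0.008,0,-0.002,0,0.27],[0.012,0,-0.004,0,0.22],[0.012,0,-0.004,0,0.22]], "force": 20}}

```text
clock: 12.25
position: [0.5132, -0.0852, 0.0862]
ee_rot: [-0.208, 0.978, -0.0, 0.0]
ft_force: [-3.3, -3.0, -1.5]
grip_width: 0.616
grasp_force: 8.9
```

Call:
{"api": "carry_out", "payload": {"deltas": [[0.006,0,-0.002,0,0.19],[0.01,0,-0.003,0,0.15],[0.015,0,-0.005,0,0.11],[0.015,0,-0.005,0,0.11]]}}

```text
clock: 12.75
position: [0.5116, -0.0859, 0.0873]
ee_rot: [-0.208, 0.978, -0.0, 0.001]
ft_force: [1.8, -1.3, -2.8]
grip_width: 0.559
grasp_force: 9.1
```

Call:
{"api": "carry_out", "payload": {"deltas": [[0.002,0,-0.002,0,0.08],[0.004,0,-0.003,0,0.05],[0.006,0,-0.004,0,0.02],[0.006,0,-0.004,0,0.02]]}}

```text
clock: 13.25
position: [0.5106, -0.0861, 0.0877]
ee_rot: [-0.208, 0.978, 0.0, 0.0]
ft_force: [4.0, -0.1, -1.9]
grip_width: 0.514
grasp_force: 12.6
```

Call:
{"api": "carry_out", "payload": {"deltas": [[0,0,-0.001,0,-0.01],[0,0,-0.002,0,-0.04],[0.002,0,-0.003,0,-0.07],[0.002,0,-0.003,0,-0.07]]}}

```text
clock: 13.75
position: [0.5095, -0.0863, 0.0878]
ee_rot: [-0.208, 0.978, 0.0, -0.0]
ft_force: [-0.5, 1.5, -1.9]
grip_width: 0.469
grasp_force: 9.9
```

Call:
{"api": "carry_out", "payload": {"deltas": [[0.002,0,-0.001,0,-0.1],[0.004,0,-0.002,0,-0.13],[0.005,0,-0.003,0,-0.16],[0.005,0,-0.003,0,-0.16]]}}

```text
clock: 14.25
position: [0.5093, -0.0868, 0.0884]
ee_rot: [-0.208, 0.978, 0.0, -0.0]
ft_force: [-0.6, 1.2, -1.5]
grip_width: 0.421
grasp_force: 10.2
```

Call:
{"api": "carry_out", "payload": {"deltas": [[0.001,0,0,0,-0.18],[0.002,0,-0.001,0,-0.2],[0.002,0,-0.001,0,-0.2],[0.002,0,-0.001,0,-0.2]]}}

```text
clock: 14.75
position: [0.509, -0.0869, 0.0886]
ee_rot: [-0.208, 0.978, 0.0, 0.0]
ft_force: [-0.8, 0.7, -1.5]
grip_width: 0.401
grasp_force: 13.9
```

Call:
{"api": "carry_out", "payload": {"deltas": [[0,0,0,0,-0.21],[0.001,0,0,0,-0.23],[0.001,0,0,0,-0.23]]}}

```text
clock: 15.12
position: [0.5088, -0.087, 0.0886]
ee_rot: [-0.208, 0.978, 0.0, -0.0]
ft_force: [-0.5, 0.8, -1.8]
grip_width: 0.387
grasp_force: 18.0
```

The hard stop shows at 33 to 34 mm (force up to 18 N), so the clip is home. I open and draw off.

Call:
{"api": "carry_out", "payload": {"deltas": [[0,0,0.002,0,-0.1],[0,0,0.006,0,0.05],[0,0,0.01,0,0.2],[0,0,0.015,0,0.37],[0,0,0.015,0,0.37]]}}

```text
clock: 15.75
position: [0.5088, -0.087, 0.0863]
ee_rot: [-0.208, 0.978, 0.0, -0.0]
ft_force: [0.3, 0.0, -1.4]
grip_width: 0.681
grasp_force: 6.2
```

Call:
{"api": "carry_out", "payload": {"deltas": [[0.03,0,0,0,0.37],[0.08,0,0,0,0.37],[0.15,0,0,0,0.37],[0.24,0,0,0,0.37],[0.33,0,0,0,0.37],[0.4,0,0,0,0.37],[0.4,0,0,0,0.37]]}}

```text
clock: 16.62
position: [0.4534, -0.1118, 0.0864]
ee_rot: [-0.208, 0.978, 0.0, 0.0]
ft_force: [0.3, 0.8, -1.3]
grip_width: 0.685
grasp_force: 6.2
```

```bash
python3 lvl.py
python3 - <<'E'
from h import *
p=camera("side"); save(p,"s7.png",(240,150,400,260)); a=cv2.resize(cv2.imread("pics/s7.png"),None,fx=3.5,fy=2.4)
X=cloud(p); p=camera("scene"); save(p,"q7.png",(240,140,400,260)); cv2.imwrite("pics/c7.png",np.vstack([a,cv2.resize(cv2.imread("pics/q7.png"),None,fx=3.5,fy=2.4)]))
d=np.array([np.cos(np.radians(24)),np.sin(np.radians(24))]); n=np.array([-d[1],d[0]]); A=np.array([.6576,-.0206])
for X,D in ((cloud(p),p["depth"]),):
    s=(X[...,:2]-A)@d*1000; w=(X[...,:2]-A)@n*1000
    m=(D>0)&(np.abs(w)<30)&(s>-66)&(s<-44)&(np.abs(X[...,2]-.071)<.012); print("tabs w",np.sort(w[m]).round(0))
E
```

```text
t 16.62 pos [ 0.4534 -0.1118  0.0864] yaw 24.0 tilt [0. 0.] F [ 0.3  0.8 -1.3] w 0.685 g 6.2
TOGO [-0.044  0.001  0.056] spin -0.001
-39 298 [-7.  -1.1]
-33 968 [4.  5.9]
-27 671 [4.7 5.8]
-21 618 [4.2 5.1]
-15 575 [3.6 4.6]
-9 527 [3. 4.]
-3 522 [2.3 3.3]
3 496 [1.8 2.8]
9 460 [1.2 2.1]
15 445 [0.7 1.5]
21 421 [0.1 1. ]
27 255 [-5.2  0.3]
33 340 [-6.  -5.1]
39 326 [-6.6 -5.7]
45 138 [-8.6 -6.4]
51 186 [-16.6 -13.8]
57 96 [-17.3 -15.6]
tabs w [-6. -6. -5. -3. -2. -2. -2.  0.  1.  1.  3.  7.  7.  7.  8.  9.  9.  9.
 10. 10. 10. 10. 11. 11. 14.]
```

View pics/c7.png

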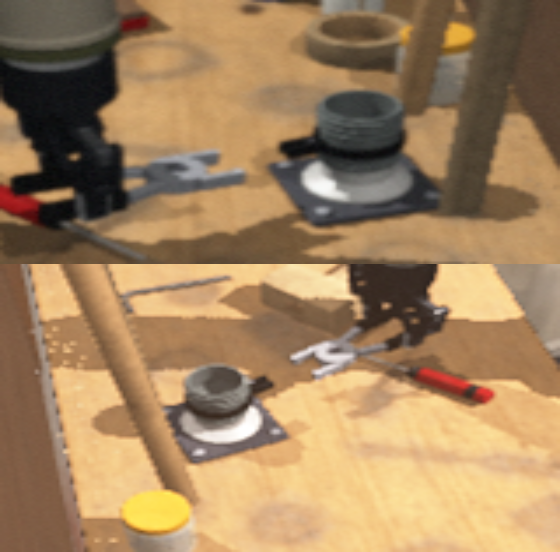

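The clip now shows as a single closed tab at (290,145) in the side crop, and the jaws are clear of it. I carry the pliers back to their free spot.

Call:
{"api": "carry_out", "payload": {"deltas": [[0,0,-0.15,0,0.37],[-0.08,0.18,-0.22,0,0.37],[-0.19,0.43,-0.22,0,0.37],[-0.32,0.72,-0.22,0,0.37],[-0.43,0.97,-0.22,0,0.37],[-0.43,0.97,-0.22,0,0.37]]}}

```text
clock: 17.58
position: [0.4538, 0.0512, 0.1193]
ee_rot: [-0.211, 0.978, 0.0, 0.0]
ft_force: [0.0, -0.2, -1.5]
grip_width: 0.686
grasp_force: 6.2
```

Call:
{"api": "carry_out", "payload": {"deltas": [[-0.08,0.18,0,0,0.37],[-0.19,0.43,0,0,0.37],[-0.32,0.72,0,0,0.37],[-0.43,0.97,0,0,0.37],[-0.43,0.97,0.2,0,0.37],[-0.43,0.97,0.4,0,0.37],[-0.43,0.97,0.48,0,0.37],[-0.43,0.97,0.48,0,0.37]]}}

```text
clock: 18.58
position: [0.4535, 0.2063, 0.047]
ee_rot: [-0.208, 0.978, -0.0, -0.001]
ft_force: [-0.0, 1.3, -1.2]
grip_width: 0.687
grasp_force: 6.2
```

```bash
python3 lvl.py
```

```text
t 18.57 pos [0.4535 0.2063 0.047 ] yaw 24.0 tilt [-0.001 -0.001] F [-0.   1.3 -1.2] w 0.687 g 6.2
TOGO [ 0.818 -1.936 -0.205] spin -0.001
-39 294 [-8.3 -3.1]
-33 1006 [2.9 5.2]
-27 690 [3.9 5.1]
-21 638 [3.2 4.2]
-15 586 [2.5 3.6]
-9 551 [1.7 2.7]
-3 542 [1.  2.1]
3 493 [0.1 1.2]
9 477 [-0.6  0.4]
15 448 [-1.4 -0.3]
21 437 [-2.1 -1. ]
27 301 [-7.3 -1.9]
33 345 [-8.6 -7.5]
39 346 [-9.1 -8.2]
45 271 [-10.1  -9. ]
51 169 [-17.5 -14.6]
57 81 [-18.  -16.9]
```

Call:
{"api": "carry_out", "payload": {"deltas": [[0,0,0.06,0,0.37],[0,0,0.1,0,0.37],[0,0,0.13,0,0.37],[0,0,0.16,0,0.37],[0,0,0.175,0,0.37],[0,0,0.175,0,0.37]]}}

```text
clock: 19.42
position: [0.4535, 0.2069, 0.021]
ee_rot: [-0.208, 0.978, 0.0, -0.0]
ft_force: [-0.3, -1.4, -1.2]
grip_width: 0.686
grasp_force: 6.3
```

Call:
{"api": "carry_out", "payload": {"deltas": [[0,0,0,0,0.45],[0,0,0,0,0.5],[0,0,0,0,0.55],[0,0,0,0,0.65],[0,0,0,0,0.75],[0,0,0,0,0.75]]}}

```text
clock: 20.18
position: [0.4535, 0.207, 0.0212]
ee_rot: [-0.208, 0.978, 0.0, 0.0]
ft_force: [0.8, -0.0, 0.6]
grip_width: 0.875
grasp_force: 0.0
```

Call:
{"api": "carry_out", "payload": {"deltas": [[0,0,-0.05,0,0.75],[0,0,-0.15,0,0.75],[0,0,-0.3,0,1],[0,0,-0.6,0,1],[0,0,-0.9,0,1],[0,0,-0.9,0,1],[0,0,-0.9,0,1]]}}

```text
clock: 21.05
position: [0.4533, 0.2069, 0.1565]
ee_rot: [-0.208, 0.978, 0.0, 0.0]
ft_force: [-0.4, 0.1, -0.7]
grip_width: 1.0
grasp_force: 0.0
```

Run:
```python
from h import *
togo([0.45,0.2,0.2],24)
p=camera("wrist"); save(p,"w8.png"); X=cloud(p)
P=X[outline_of("pliers_pivot",p)[0]["region"]&(p["depth"]>0)]; P=P[(P[:,2]>0.004)&(P[:,2]<0.05)]
r=cv2.minAreaRect((P[:,:2]*1000).astype(np.float32)); print(r,np.percentile(P[:,2],[50,95,100]))
t=np.radians(24); s=(P[:,:2]-P[:,:2].mean(0))@[np.cos(t),np.sin(t)]
for a in np.arange(-.09,.09,.015):
    k=(s>a)&(s<=a+.015)
    if k.any(): print(a.round(3),np.percentile(P[k,2]*1000,[50,95]).round(1))
```

```text
t 21.05 pos [0.4533 0.2069 0.1565] yaw 24.0 tilt [0.    0.001] F [-0.4  0.1 -0.7] w 1.0 g 0.0
TOGO [ 0.039 -0.033 -0.29 ] spin 0.001
((489.51318359375, 224.115478515625), (152.36175537109375, 67.76117706298828), 24.368104934692383) [0.01939436 0.02204876 0.02354796]
-0.09 [14.  19.3]
-0.075 [20.8 22.2]
-0.06 [20.9 22.3]
-0.045 [21.  22.2]
-0.03 [21.  22.3]
-0.015 [16.3 20.8]
0.0 [16.  18.1]
0.015 [19.3 20.7]
0.03 [19.6 22.6]
0.045 [19.1 20.4]
0.06 [18.3 19.3]
0.075 [18.5 19.6]
```

View pics/w8.png

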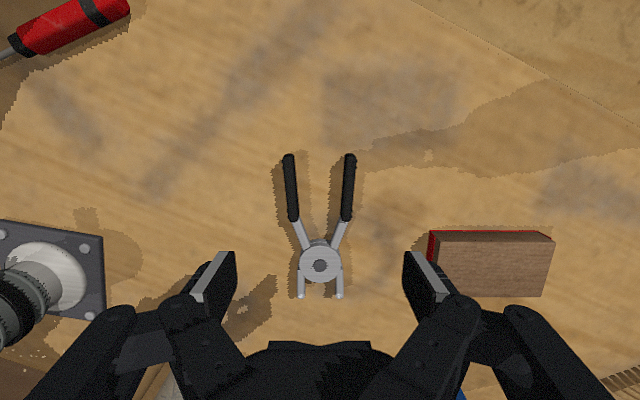

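The pliers lie flat and open, with the pivot at pixel (320,262) and the handles between (290,160) and (348,160). They have the same height profile as at the start and are about 0.3 m from the clip. I hand the job in.

```bash
python3 -c "
from h import *
print(ticket.hand_in())"
```

```text
the job is handed in; nothing more can be done
None
```

The job is handed in: by force and camera checks the clip is snapped shut, and the pliers lie flat and open on the bench about 0.3 m from it; no verdict came back.

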